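# Start up the torch bench: fan, gas, igniter

### The arm

A 6-joint arm with a two-finger parallel gripper is mounted at the origin on a cart in front of the work surface, level with it; the furniture and walls round the work are solid. World frame = base frame: x ahead of the robot, y to its left, z up, the work surface at z = 0. Lengths are in m, angles in rad, forces in N, time in s.
With the tool pointing down it reaches from about 0.4 to 0.825 m from the base axis. Payload 7 kg.
Tool frame: the origin (TCP) lies at the centre of the arm's flange, where the gripper is bolted on; the fingertips stand 178 mm ahead of it and the grasp point (between the pads) lies arm.tcp_to_grasp ahead of it (arm.tcp_to_grasp is the distance from the TCP to the grasp point, in m); z points along the fingers, y is the direction in which the jaws open and shut (so a half turn about z gives the same grasp; the last joint's range is limited). The gripper opens to 88 mm and grips with 3 to 60 N. Pads are 19 mm wide; open, the fingers measure 130 mm over their backs; the gripper's body (78 mm by 193 mm) begins 47 mm behind the grasp point.
Start: joints at [-0.834, 0.359, 0.012, 0, -1.224, -0.288], TCP at [0.293, -0.608, 0.405] pointing down, gripper open.
Joint ranges: [-3.07, 3.07], [-1.43, 2.12], [-1.02, 1.25], [-3.03, 1.67], [-3.05, -0], [-3.03, 3.03]. Speed limits (rad/s): [2.39, 2.39, 3.01, 3.14, 3.14, 3.14].

### API

Orientations are given as [roll, pitch, yaw] about the fixed x, y, z axes, in that order (R = Rz(yaw) Ry(pitch) Rx(roll)).
In Python, from station import arm gives the robot as it stands.
- The arm moves only by the tool move_arm, never from a script. Its argument "deltas" is a list of rows, each a list of 6 numbers: the shift along the world's x, y, z in mm, then the turn, a rotation vector about the world's x, y, z in degrees. In form: [[tx, ty, tz, ax, ay, az], ...]. A call has exactly 5 rows; each row shifts and turns the commanded pose from where the row before left it; what a row does not reach is not made up. A row lasts 1/12 s, in which the tool goes at most 41.7 mm and 7.16 degrees, less where a joint would pass 70% of its speed; a pose out of reach is approached as far as the arm can. A call with a gripper value outside its range is refused whole. "claw" is the closure in counts, from 0 (fully open) to 255 (shut), set as the call begins (left out, the last holds). The fingers move at their own pace and stop on an object; "squeeze" is the grip in N (left out, the last holds). Time passes only in rows, so rows that do not move let the fingers close, or fill a call up. It gives the time, the measured TCP pose, the force and the opening at its end, in the units of the state.
- arm.get_state(): the state, without advancing time (a new reading comes with each control period).
- arm.grab_frame(name): name is "scene" or "side" or "wrist"; returns the picture (384x512x3 uint8, red, green, blue); there is no depth.
- arm.calibration(name): a dict with "intrinsics" (3x3 intrinsics, pixels), "T" (4x4, takes a point from camera to world coordinates); the wrist camera has in their place "mount" (4x4, takes a point from camera to tool coordinates, whose origin is the TCP and whose axes are the flange's). Camera axes: x right, y up, looking along -z (the intrinsics and any distortion apply to the point x, -y, -z); pixel columns grow to the right and rows downward; lengths in m; the calibration is good to about 2 mm. A picture is of the moment at which its call begins: read the wrist's pose just before it. calibration takes no time and is no camera call.
- arm.job_done(): hands the job in, once; it reports no verdict.
Trained networks look in the newest picture that a camera, given by its name, has taken for a name from the list of things; names that differ only in an ending like _2 or _b are one class to them, and where a whole thing is asked for, a point or a joint stands for the part that bears it (a point fixed in the world has none). Each returns a list of dicts, best first, with "score" (0 to 1); they miss things now and then, are a little off and sometimes report something else, mostly with a low value. They report only what shows in the picture. A call takes as long as a camera call.
- arm.spot_in(thing, camera): "xy" ([column, row] in pixels, amid what is visible of it).
- arm.masks_of(thing, camera): "pixels" (384x512 bool, what is visible of it) and "xy" ([column, row] in pixels, amid what is visible of it).
- arm.spot_point(thing, camera): "xy" ([column, row] in pixels: a listed point, or the origin of a listed thing).
The state is a dict: "t": time; "q": joint angles; "qd": joint speeds; "joint_efforts": joint torques, N m; "eef_pos": TCP position; "ee_rot": TCP orientation; "force": force on the tool from outside, world axes, zero at the start; "moment": the same for the moment, N m; "width": finger opening in m.
Only numpy, scipy, OpenCV 4.12 (cv2) and the standard library are available. Lean on these libraries where they do the work, as an engineer would, in place of code of your own. Each camera call takes 0.05 s, during which the arm holds its last target. There are 200 camera calls.

### The job

Start up the torch bench from its little control console with light taps of the fingertips: first switch the extractor fan on, then the gas valve, and only after that tap the igniter button all the way in. The fan has the wide rocker, the gas valve the narrow rocker between two steel guard bars, and the igniter is the round button; press the raised far half of each rocker until it has tipped right over. Push gently, take nothing in the grip, leave both rockers on and do not disturb the loose tools that lie on the tray.

Things in the scene. Friction and masses are not known exactly. Their poses are not given: they have to be found in the camera images.
- console: grey control console fixed to the tray, 174 mm wide, 90 deep, 31 high at the near edge, 50 at the far edge; origin mid underside, x away from its operator, y left along its width, z up. Its face rises at 0.21 rad (12 degrees) towards +x and carries three aluminium switch plates side by side, 54 mm apart; which plate is in which place varies
- fan_module: plate with the fan's rocker, 52x80 mm, small fan pictogram at its near end; origin 42 mm below the middle of its face, axes as the console's
- gas_module: plate with the gas valve's rocker, 52x80 mm, small flame pictogram at its near end; two steel guard bars up the slope beside the rocker, 41 mm clear of each other and 13 mm above the plate; origin 42 mm below the middle of its face, axes as the console's
- igniter_module: plate with the igniter button, 52x80 mm, small spark pictogram at its near end; origin 42 mm below the middle of its face, axes as the console's
- fan (a joint): rocker of the extractor fan: black, 40 mm wide, 42 mm long up the slope, turning about a crosswise axis under its middle. 0 = off (near half down, far half raised), 0.36 rad = on (far half down). It snaps over past its middle; pushing its far half takes about 2 to 4 N. Like all three switches it sits on a rubber gasket and gives 1 to 2 mm more under a firm push
- fan_press (a point): point on the top of the fan rocker, in the middle of its width and on its far half, 13.5 mm from the rocker's middle (beside three fine grip ridges): the place to push. It goes down about 5 mm as the rocker tips over
- gas (a joint): rocker of the gas valve: black, only 18 mm wide, 42 mm long, between the guard bars. Works as the fan's: 0 = off (far half raised), 0.36 rad = on (far half down)
- gas_press (a point): point on the top of the gas rocker, in the middle of its width and on its far half, 13.5 mm from the rocker's middle: the place to push. It goes down about 5 mm as the rocker tips over
- igniter (a joint): travel of the igniter button, m: 0 = out, 0.005 = pressed right in; it springs back; 1.5 N to start, 4 N right in
- igniter_top (a point): middle of the top of the igniter button, a round dark steel button 26 mm in diameter in a steel collar, standing 14 mm out of its plate
- puck: bristle puck, a loose black round brush pad 62 mm across and 25 mm high, on the tray; origin at the middle of its underside; leave it alone
- marver: loose black L-shaped graphite marver, 50x85x30 mm, on the tray; origin at the middle of its underside; leave it alone
- mould: loose black graphite mould block, 50x70x18 mm, on the tray; origin at the middle of its underside; leave it alone

How it is judged:
By the outcome, as a careful person would: the job done as asked, in the order asked, and still so for the second after the job is handed in, with the robot touching nothing.
It also fails if it takes over 40 s, if anything falls off the work surface, if the arm or the gripper's body presses on something with over 40 N, if the wrist force passes 120 N, or if a joint passes its speed limit or range.

## Working session

There is one attempt and no reset: what is moved stays moved. The work goes in short steps, Python scripts to look and compute and a tool call to move; the robot and the scene stay as the last step left them, time stands still between calls to the robot, and variables do not carry over. Pictures are saved under pics/ and viewed, about 8 in all and at most 12, crops included, and the job is handed in when it is done.

Besides the shell and the picture viewer there is one more tool, called as a command line: name --pt "numbers of a row" for each row, then --argument value for the rest. move_arm: Moves the arm, as the interface text tells. Its arguments: {"type":"object","properties":{"deltas":{"type":"array","items":{"type":"array","items":{"type":"number"}}},"claw":{"type":"number"},"squeeze":{"type":"number"}},"required":["deltas"]}

```bash
ls; mkdir -p pics; cat > h.py <<'E'
import numpy as np, cv2
from station import arm
from scipy.spatial.transform import Rotation as R
def pose(s):
    T=np.eye(4); T[:3,:3]=R.from_euler('xyz',s['ee_rot']).as_matrix(); T[:3,3]=s['eef_pos']; return T
def snap(name,fn=None):
    s=arm.get_state(); im=arm.grab_frame(name); c=arm.calibration(name)
    T=c['T'] if 'T' in c else pose(s)@np.array(c['mount'])
    if fn: cv2.imwrite('pics/'+fn,im[:,:,::-1])
    return im,np.array(c['intrinsics']),np.array(T),c
def ray(K,T,xy):
    d=np.linalg.inv(K)@[xy[0],xy[1],1]; d=np.array([d[0],-d[1],-d[2]])
    d=T[:3,:3]@d; return T[:3,3],d/np.linalg.norm(d)
def onz(K,T,xy,z):
    o,d=ray(K,T,xy); return o+d*(z-o[2])/d[2]
def tri(rays):
    A=np.zeros((3,3));b=np.zeros(3)
    for o,d in rays:
        P=np.eye(3)-np.outer(d,d);A+=P;b+=P@o
    p=np.linalg.solve(A,b); return p,[round(1000*np.linalg.norm((np.eye(3)-np.outer(d,d))@(p-o)),1) for o,d in rays]
def proj(K,T,p):
    q=T[:3,:3].T@(np.array(p)-T[:3,3]); u=K@[q[0],-q[1],-q[2]]; return u[:2]/u[2]
E
python3 - <<'E'
from h import *
ims=[]
print({k:np.round(v,3) for k,v in arm.get_state().items()}, arm.tcp_to_grasp)
C={}
for n in ['scene','side','wrist']:
    im,K,T,c=snap(n,n+'0.png'); C[n]=(K,T); print(n,c.keys(),np.round(K,1).tolist(),np.round(T[:3,3],3)); ims.append(im)
cv2.imwrite('pics/all0.png',cv2.resize(np.hstack(ims[:2]),(800,300))[:,:,::-1])
for th in ['fan_press','gas_press','igniter_top','fan_module','gas_module','igniter_module','console']:
    rs=[]
    for n in ['scene','side','wrist']:
        r=arm.spot_point(th,n)
        if r: print(th,n,[(np.round(x['xy']),round(x['score'],2)) for x in r[:2]]); rs.append(ray(*C[n],r[0]['xy']))
    if len(rs)>1: p,e=tri(rs); print('  ',np.round(p,4),e)
E
```

```text
pics
{'t': np.float64(0.0), 'q': array([-0.834,  0.359,  0.011, -0.   , -1.224, -0.288]), 'qd': array([ 0.   ,  0.   ,  0.001, -0.   ,  0.001,  0.001]), 'joint_efforts': array([ 2.0000e-03, -5.8272e+01,  2.9306e+01,  6.9970e+00,  7.0000e-03,
       -0.0000e+00]), 'eef_pos': array([ 0.293, -0.608,  0.404]), 'ee_rot': array([ 3.14 , -0.   , -2.693]), 'force': array([0.087, 0.356, 0.301]), 'moment': array([ 0.016,  0.035, -0.013]), 'width': np.float64(0.087)} 0.1593
scene dict_keys(['intrinsics', 'T']) [[410.9, 0.0, 258.4], [0.0, 410.9, 183.3], [0.0, 0.0, 1.0]] [-0.177 -0.805  0.469]
side dict_keys(['intrinsics', 'T']) [[367.1, 0.0, 254.3], [0.0, 367.1, 193.3], [0.0, 0.0, 1.0]] [ 0.802 -0.173  0.804]
wrist dict_keys(['intrinsics', 'mount']) [[291.7, 0.0, 253.7], [0.0, 291.7, 192.0], [0.0, 0.0, 1.0]] [ 0.232 -0.638  0.384]
fan_press scene [(array([231., 152.]), 0.64)]
fan_press side [(array([268., 235.]), 0.68), (array([290., 236.]), 0.54)]
   [ 0.4728 -0.2708  0.0659] [np.float64(20.9), np.float64(20.9)]
gas_press scene [(array([249., 157.]), 0.56), (array([266., 165.]), 0.41)]
gas_pres
[... 311 characters left out ...]
loat64(3.1)]
fan_module scene [(array([226., 173.]), 0.83)]
fan_module side [(array([290., 238.]), 0.72)]
   [ 0.451  -0.2446  0.0148] [np.float64(0.2), np.float64(0.2)]
gas_module scene [(array([247., 178.]), 0.82), (array([269., 189.]), 0.27)]
gas_module side [(array([270., 235.]), 0.92)]
   [ 0.4642 -0.2924  0.0132] [np.float64(1.8), np.float64(1.8)]
igniter_module scene [(array([267., 191.]), 0.89), (array([305., 218.]), 0.61)]
igniter_module side [(array([248., 230.]), 0.84)]
   [ 0.4657 -0.348  -0.0038] [np.float64(2.5), np.float64(2.5)]
console scene [(array([248., 185.]), 0.72)]
console side [(array([269., 235.]), 0.61)]
   [ 0.459  -0.2973 -0.0023] [np.float64(3.6), np.float64(3.6)]
```

View pics/all0.png

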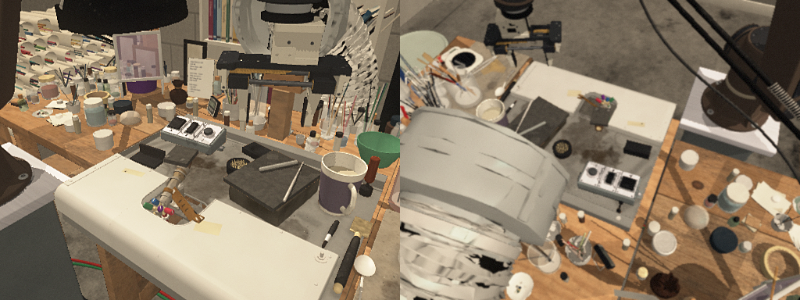

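The console shows at about (192,130) of the left (scene) half and (612,180) of the right (side) half. The order from left to right for the operator appears to be fan, gas, igniter. Next I look at the fingers and the console from closer.

```bash
python3 - <<'E'
from h import *
c=arm.calibration('wrist'); print(np.round(c['mount'],3).tolist())
a=cv2.imread('pics/scene0.png');b=cv2.imread('pics/side0.png');w=cv2.imread('pics/wrist0.png')
ca=cv2.resize(a[120:220,180:313],(400,300),interpolation=3);cb=cv2.resize(b[180:280,203:336],(400,300),interpolation=3)
cv2.imwrite('pics/crop1.png',np.vstack([np.hstack([ca,cb]),np.hstack([cv2.resize(w,(400,300)),cv2.resize(b[0:96,100:228],(400,300))])]))
E
```

```text
[[0.0, 0.967, 0.254, 0.068], [1.0, 0.0, -0.001, -0.0], [-0.001, 0.254, -0.967, 0.02], [0.0, 0.0, 0.0, 1.0]]
```

View pics/crop1.png

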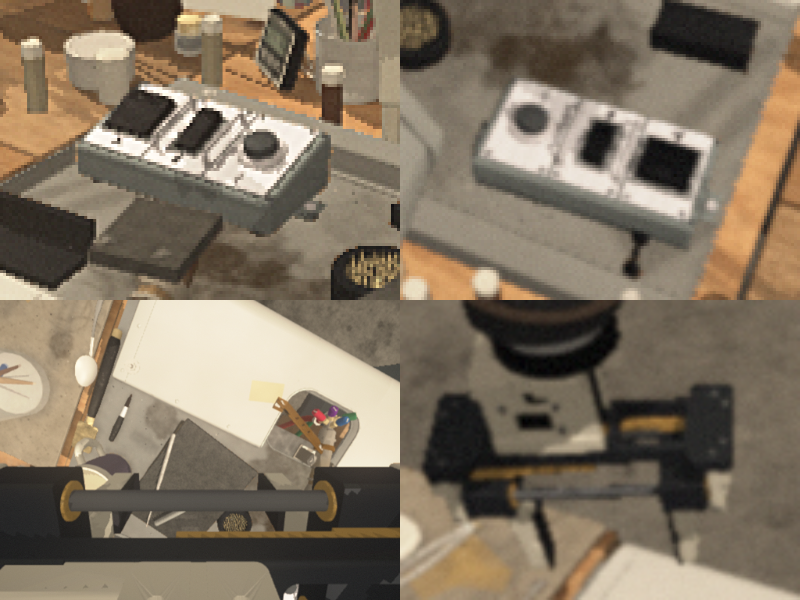

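The top-left crop (scene) shows, from left to right, fan (140,110), gas (198,130) and igniter (262,145). The mould lies close to the console's near edge. The fingers are slim and hang below a wide body. I move the wrist camera over the console and turn the jaws along the slope.

move_arm --pt "10.5 25.2 0 0 0 4.8" --pt "10.5 25.2 0 0 0 4.8" --pt "10.5 25.2 0 0 0 4.8" --pt "10.5 25.2 0 0 0 4.8" --pt "10.5 25.2 0 0 0 4.8"

```text
t: 1.62
eef_pos: [0.3456, -0.481, 0.4047]
ee_rot: [-3.142, -0.0, -2.27]
force: [1.9, 0.8, 0.8]
width: 0.0879
```

move_arm --pt "10.5 25.2 0 0 0 4.8" --pt "10.5 25.2 0 0 0 4.8" --pt "10.5 25.2 0 0 0 4.8" --pt "10.5 25.2 0 0 0 4.8" --pt "10.5 25.2 0 0 0 4.8"

```text
t: 2.03
eef_pos: [0.3981, -0.3549, 0.4049]
ee_rot: [-3.141, -0.0, -1.851]
force: [0.6, -1.0, 0.6]
width: 0.0873
```

move_arm --pt "10.5 25.2 0 0 0 4.8" --pt "10.5 25.2 0 0 0 4.8" --pt "10.5 25.2 0 0 0 4.8" --pt "10.5 25.2 0 0 0 4.8" --pt "10.5 25.2 0 0 0 4.8"

```text
t: 2.45
eef_pos: [0.4506, -0.2289, 0.405]
ee_rot: [-3.141, -0.0, -1.432]
force: [0.6, -0.4, 0.9]
width: 0.0879
```

```bash
cat > fit.py <<'E'
from h import *
import pickle,sys,os
from scipy.optimize import least_squares
s,c=np.sin(.21),np.cos(.21)
ex=np.array([c,0,s]); ez=np.array([-s,0,c])
def model(lift):
    M={'console':np.zeros(3)}
    for n,y in (('fan',.054),('gas',0),('igniter',-.054)):
        f=np.array([0,y,.042]); M[n+'_module']=f-[0,0,.042]
        if n=='igniter': M['igniter_top']=f+ez*.014
        else:
            M[n+'_press']=f+ex*.0135*np.cos(.18)+ez*(lift+.0024)
    return M
def toW(p,q):
    cy,sy=np.cos(p[2]),np.sin(p[2]); return np.array([p[0]+cy*q[0]-sy*q[1],p[1]+sy*q[0]+cy*q[1],q[2]+p[4]])
def observe(views,th):
    O=[]
    for n in views:
        im,K,T,_=snap(n)
        for t in th:
            r=arm.spot_point(t,n)
            if r and r[0]['score']>.4: O.append((t,n,K,T,np.array(r[0]['xy']),r[0]['score']))
    return O
def fit(O):
    def res(p):
        M=model(p[3]); out=[]
        for t,n,K,T,xy,sc in O:
            w=toW(p,M[t]); d=np.linalg.norm(w-T[:3,3]); out+=list((proj(K,T,w)-xy)*d/K[0,0]*1000)
        return np.array(out+[(p[4])*1000/1.5,(p[3]-.010)*1000/3])
    r=least_squares(res,[.46,-.297,.14,.01,0],loss='soft_l1',f_scale=2.,x_scale=[.01,.01,.1,.01,.01]); return r,res(r.x)
E
python3 - <<'E'
from fit import *
st=arm.get_state(); print(st['t'],np.round(st['eef_pos'],3),np.round(st['ee_rot'],3),np.round(st['q'],2))
th=list(model(.01)); im,K,T,_=snap('wrist','w1.png')
O=observe(['wrist','side','scene'],th); pickle.dump(O,open('O1.pkl','wb'))
r,e=fit(O); print(np.round(r.x,4))
for i,o in enumerate(O): print(o[0],o[1],np.round(o[4]),round(o[5],2),np.round(e[2*i:2*i+2],1))
M=model(r.x[3])
for t in th:
    u=proj(K,T,toW(r.x,M[t])); cv2.circle(im,tuple(int(v) for v in np.round(u)),3,(255,0,0),1); print(t,np.round(toW(r.x,M[t]),4))
cv2.imwrite('pics/w1m.png',im[:,:,::-1])
E
```

```text
2.45 [ 0.451 -0.229  0.405] [-3.141 -0.    -1.432] [-0.08  0.08 -0.35  0.   -1.14  0.22]
[ 0.4625 -0.2936  0.0609  0.0065  0.0039]
fan_module wrist [250. 158.] 0.67 [ 0.4 -0.4]
fan_press wrist [243. 163.] 0.74 [-3.5  0.6]
gas_press wrist [246. 112.] 0.59 [-2.4  2.4]
igniter_module wrist [256.  70.] 0.82 [ 2.6 -0.8]
igniter_top wrist [259.  62.] 0.68 [ 2.8 -0.2]
console side [270. 238.] 0.82 [-2.2 -2.9]
fan_module side [291. 244.] 0.72 [-2.1 -0.7]
fan_press side [289. 238.] 0.71 [2.8 0.5]
gas_module side [270. 236.] 0.62 [-3.4  0.4]
gas_press side [270. 231.] 0.57 [-6.8 -0.2]
igniter_module side [249. 227.] 0.62 [-4.4  6.3]
igniter_top side [246. 217.] 0.57 [1.1 2.3]
console scene [246. 186.] 0.77 [ -0.4 -11.3]
fan_module scene [225. 170.] 0.77 [ 5.6 11.9]
fan_press scene [230. 152.] 0.59 [-2.2  1.7]
gas_module scene [248. 180.] 0.94 [-4.3  3.2]
gas_press scene [250. 164.] 0.55 [ -2.7 -11. ]
igniter_module scene [269. 189.] 0.63 [-6.9 -1.6]
igniter_top scene [265. 166.] 0.41 [0.2 0.6]
console [ 0.4625 -0.2936  0.0039]
fan_module [ 0.4592 -0.2397  0.0039]
fan_press [ 0.4703 -0.239   0.0574]
gas_module [ 0.4625 -0.2936  0.0039]
gas_press [ 0.4736 -0.2929  0.0574]
igniter_module [ 0.4657 -0.3475  0.0039]
igniter_top [ 0.4628 -0.3477  0.0596]
```

View pics/w1m.png

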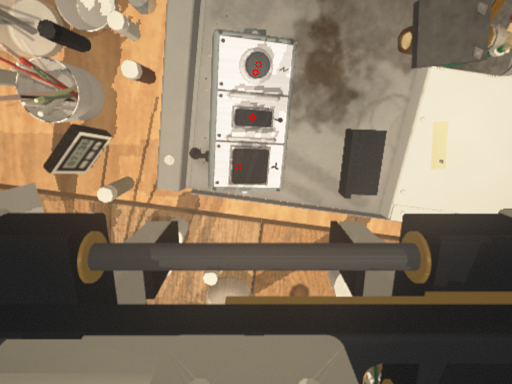

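The wrist view shows the whole console: igniter (258,65), gas rocker (253,117) and fan rocker (249,166). Image left is the far side and the pictograms are on the right (near) side. A black block is at (362,163), well clear. I go lower for a second, closer view and set a 65 mm opening, since one finger will do the pressing.

move_arm --pt "1 4 -20 0 0 -0.9" --pt "1 4 -20 0 0 -0.9" --pt "1 4 -20 0 0 -0.9" --pt "1 4 -20 0 0 -0.9" --pt "1 4 -20 0 0 -0.9" --claw 67

```text
t: 4.12
eef_pos: [0.4553, -0.2099, 0.3039]
ee_rot: [-3.141, -0.0, -1.515]
force: [0.1, 0.3, 0.0]
width: 0.0652
```

```bash
cat > blob.py <<'E'
from h import *
def quad(n,K,T,im,pts):
    g=cv2.cvtColor(im,cv2.COLOR_RGB2GRAY); o=[]
    for u in pts:
        m=(g<75).astype(np.uint8); k,lab,st,ce=cv2.connectedComponentsWithStats(m)
        l=lab[int(u[1]),int(u[0])]
        if l: 
            c,_=cv2.findContours((lab==l).astype(np.uint8),0,2); r=cv2.minAreaRect(c[0]); o.append((ce[l],st[l],r))
        else:o.append(None)
    return o
E
python3 - <<'E'
from fit import *; from blob import quad
st=arm.get_state(); print(st['t'],np.round(st['eef_pos'],4),np.round(st['ee_rot'],3),st['width'],np.round(st['force'],1))
im,K,T,_=snap('wrist','w2.png'); si,Ks,Ts,_=snap('side','s2.png')
O=observe(['wrist'],list(model(.01))); pickle.dump(O,open('O2.pkl','wb'))
O1=[o for o in pickle.load(open('O1.pkl','rb')) if o[1]=='wrist']; O1=pickle.load(open('O1.pkl','rb'))[:5]
r,e=fit(O+O1); print(np.round(r.x,4))
for i,o in enumerate(O+O1): print(o[0],o[1],np.round(o[4],1),round(o[5],2),np.round(e[2*i:2*i+2],1))
p=r.x; pts=[proj(K,T,toW(p,q)) for q in ([0,.054,.05],[0,0,.05],[0,-.054,.055])]
for q in quad('w',K,T,im,pts):
    if q: print(np.round(q[0],1),q[1],np.round(q[2][1],1),round(q[2][2],1), 'world@.05',np.round(onz(K,T,q[0],.05),4))
    else: print(None)
cc=[proj(Ks,Ts,st['eef_pos']-np.array([0,0,.15]))][0].astype(int); print(cc)
x,y=np.clip(cc[0]-64,0,384),np.clip(cc[1]-64,0,256)
cv2.imwrite('pics/v2.png',np.hstack([cv2.resize(im[:240],(500,234))[:, :,::-1][:0] if 0 else cv2.resize(im[0:260,120:380],(420,420),interpolation=2),cv2.resize(si[y:y+128,x:x+128],(380,420),interpolation=2)])[:,:,::-1])
E
```

```text
4.1167 [ 0.4553 -0.2099  0.3039] [-3.141 -0.    -1.515] 0.06515935107069343 [0.1 0.3 0. ]
[ 4.626e-01 -2.936e-01  8.520e-02  1.040e-02 -2.000e-04]
fan_module wrist [250.9 156.6] 0.94 [-0.7 -1.5]
fan_press wrist [234.3 163.9] 0.77 [1.7 1.2]
gas_module wrist [249.2 100. ] 0.94 [-0.9 -3.3]
gas_press wrist [233.3  90.9] 0.83 [-0.   1.1]
igniter_module wrist [246.7  33.1] 0.72 [-0.6 -1.4]
igniter_top wrist [248.8   8.5] 0.72 [0.1 0.7]
fan_module wrist [250.1 157.8] 0.67 [ 1.6 -1. ]
fan_press wrist [243.1 162.8] 0.74 [-1.5  0.9]
gas_press wrist [245.8 112.1] 0.59 [-1.7  2.7]
igniter_module wrist [255.7  70. ] 0.82 [ 1.  -0.4]
igniter_top wrist [258.7  61.7] 0.68 [1.1 0.3]
[249.9 167.9] [ 229  140   49   51 1480] [48. 50.] 0.0 world@.05 [ 0.4603 -0.2365  0.05  ]
[252.2  93.5] [ 226   81   54   25 1259] [53. 24.] -0.0 world@.05 [ 0.4615 -0.294   0.05  ]
[252.5  14.5] [ 235    0   36   34 1005] [33. 35.] 90.0 world@.05 [ 0.4642 -0.3475  0.05  ]
[310 217]
```

View pics/v2.png

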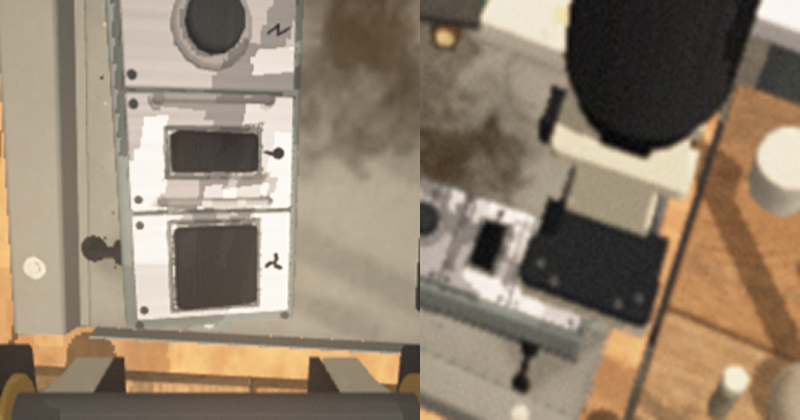

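The close view shows the rockers parallel to the image axes, so the console's yaw is about 0.055. The gas rocker is centred between its bars and the fan is below it. To place the fingertip I still need its thickness, so I check the scene view.

```bash
python3 - <<'E'
from fit import *
st=arm.get_state(); P=pose(st)
im,K,T,_=snap('scene','sc2.png')
u=lambda y,z:proj(K,T,(P@[0,y,z,1])[:3])
for s in (1,-1):
  for z in (.100,.13,.159,.178): print(s,z,np.round(u(s*.0326,z),1),np.round(u(s*.0536,z),1))
c=u(0,.14).astype(int); x,y=c[0]-50,c[1]-45
print(x,y)
cv2.imwrite('pics/v3.png',cv2.resize(im[y:y+75,x:x+100],(800,600),interpolation=2)[:,:,::-1])
E
```

```text
1 0.1 [201.5  93.6] [194.8  96.3]
1 0.13 [202.6 107.4] [196.  110.3]
1 0.159 [203.6 120.3] [197.2 123.4]
1 0.178 [204.2 128.5] [197.9 131.7]
-1 0.1 [220.7  85.7] [226.5  83.4]
-1 0.13 [221.4  99. ] [227.1  96.4]
-1 0.159 [222.1 111.4] [227.7 108.7]
-1 0.178 [222.5 119.3] [228.  116.5]
162 62
```

View pics/v3.png

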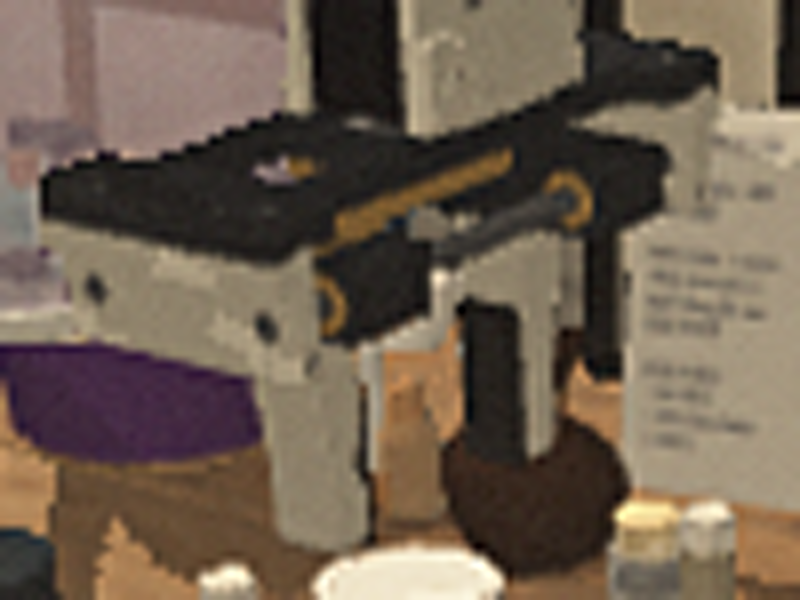

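The far finger, at crop (490-550, 300-460), is roughly 14 mm thick. I use it as the pusher with the tool vertical. First I go above the fan's press point.

move_arm --pt "-4.4 -6 0 0 0 0" --pt "-4.4 -6 0 0 0 0" --pt "-4.4 -6 -10 0 0 0" --pt "-4.4 -6 -20 0 0 0" --pt "-4.4 -6 -20 0 0 0"

```text
t: 5.08
eef_pos: [0.4327, -0.2409, 0.2542]
ee_rot: [-3.14, -0.0, -1.515]
force: [0.5, 0.7, -0.4]
width: 0.0645
```

```bash
python3 - <<'E'
from fit import *
st=arm.get_state(); P=pose(st); print(np.round(P[:3,3],4),np.round(st['force'],1))
im,K,T,_=snap('wrist','w3.png'); a,Ka,Ta,_=snap('scene','sc3.png'); b,Kb,Tb,_=snap('side','s3.png')
tip=(P@[0,-.0396,.178,1])[:3]; print('tip',tip)
def crop(im,K,T,w,h,f):
    u=proj(K,T,tip); x,y=int(u[0]-w/2),int(u[1]-h/2); o=cv2.resize(im[y:y+h,x:x+w],(w*f,h*f),interpolation=2)
    cv2.drawMarker(o,(int((u[0]-x+.5)*f),int((u[1]-y+.5)*f)),(255,0,0),0,12,1); return o
cv2.imwrite('pics/v4.png',np.hstack([crop(a,Ka,Ta,66,60,6),crop(b,Kb,Tb,66,60,6)])[:,:,::-1])
E
```

```text
[ 0.4327 -0.2409  0.2542] [ 0.5  0.7 -0.4]
tip [ 0.47255902 -0.23874677  0.0762266 ]
```

View pics/v4.png

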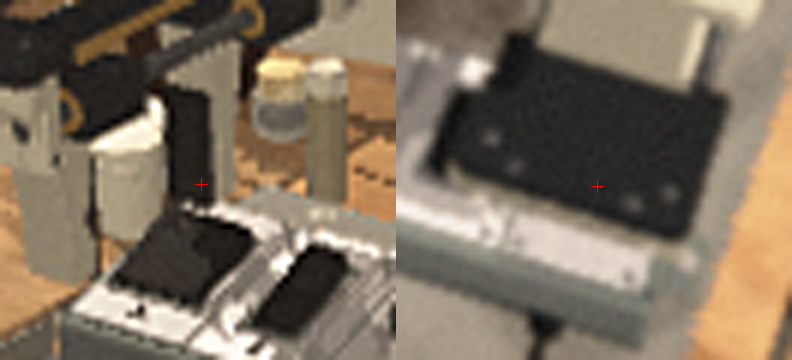

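The scene crop shows the far fingertip just above the far half of the fan rocker. Its projected tip is at (200,184), with the rocker at (185,250). Now I go down.

move_arm --pt "0 0 -4 0 0 0" --pt "0 0 -4 0 0 0" --pt "0 0 -4 0 0 0" --pt "0 0 -2 0 0 0" --pt "0 0 -1 0 0 0"

```text
t: 5.65
eef_pos: [0.4341, -0.24, 0.24]
ee_rot: [-3.14, -0.001, -1.514]
force: [0.8, 0.9, 3.0]
width: 0.0647
```

move_arm --pt "0 0 -0.8 0 0 0" --pt "0 0 -0.8 0 0 0" --pt "0 0 -0.8 0 0 0" --pt "0 0 -0.6 0 0 0" --pt "0 0 0 0 0 0"

```text
t: 6.07
eef_pos: [0.4334, -0.2401, 0.2367]
ee_rot: [3.141, 0.0, -1.515]
force: [-0.0, 0.2, -1.1]
width: 0.0647
```

move_arm --pt "0 0 -0.8 0 0 0" --pt "0 0 -0.8 0 0 0" --pt "0 0 -0.4 0 0 0" --pt "0 0 0 0 0 0" --pt "0 0 0 0 0 0"

```text
t: 6.48
eef_pos: [0.4326, -0.2401, 0.2344]
ee_rot: [3.14, 0.0, -1.515]
force: [-2.4, 0.5, 3.2]
width: 0.0648
```

move_arm --pt "0 0 -0.8 0 0 0" --pt "0 0 -0.8 0 0 0" --pt "0 0 -0.4 0 0 0" --pt "0 0 0 0 0 0" --pt "0 0 0 0 0 0"

```text
t: 6.9
eef_pos: [0.4329, -0.2401, 0.233]
ee_rot: [3.141, 0.0, -1.515]
force: [-5.1, 2.8, 11.1]
width: 0.0648
```

move_arm --pt "0 0 2 0 0 0" --pt "0 0 5 0 0 0" --pt "0 5 15 0 0 0" --pt "0 15 20 0 0 0" --pt "0 15 20 0 0 0"

```text
t: 7.32
eef_pos: [0.4333, -0.2051, 0.295]
ee_rot: [3.14, -0.0, -1.516]
force: [1.1, -0.7, 0.9]
width: 0.0646
```

```bash
python3 - <<'E'
from fit import *
st=arm.get_state(); print(np.round(st['eef_pos'],4),np.round(st['force'],1))
im,K,T,_=snap('wrist','w4.png'); a,Ka,Ta,_=snap('scene','sc4.png')
for t in ('fan_press','gas_press','igniter_top'):
    r=arm.spot_point(t,'wrist')
    for z in (.05,.055): print(t,[(np.round(x['xy'],1),round(x['score'],2),np.round(onz(K,T,x['xy'],z),4)) for x in r[:1]])
old=cv2.imread('pics/sc2.png')[:,:,::-1]
f=lambda im:cv2.resize(im[125:185,195:295],(400,240),interpolation=2)
cv2.imwrite('pics/v5.png',np.vstack([np.hstack([f(old),f(a)]),cv2.resize(im[0:200,110:430],(800,360) if 0 else (576,360),interpolation=2) if 0 else np.pad(cv2.resize(im[0:200,110:430],(576,360),interpolation=2),((0,0),(0,224),(0,0)))])[:,:,::-1])
E
```

```text
[ 0.4333 -0.2051  0.295 ] [ 1.1 -0.7  0.9]
fan_press [(array([206.3, 160.6]), 0.96, array([ 0.4719, -0.2371,  0.05  ]))]
fan_press [(array([206.3, 160.6]), 0.96, array([ 0.4712, -0.2379,  0.055 ]))]
gas_press [(array([203.8,  84.5]), 0.78, array([ 0.4745, -0.2927,  0.05  ]))]
gas_press [(array([203.8,  84.5]), 0.78, array([ 0.4737, -0.2923,  0.055 ]))]
igniter_top []
igniter_top []
```

View pics/v5.png

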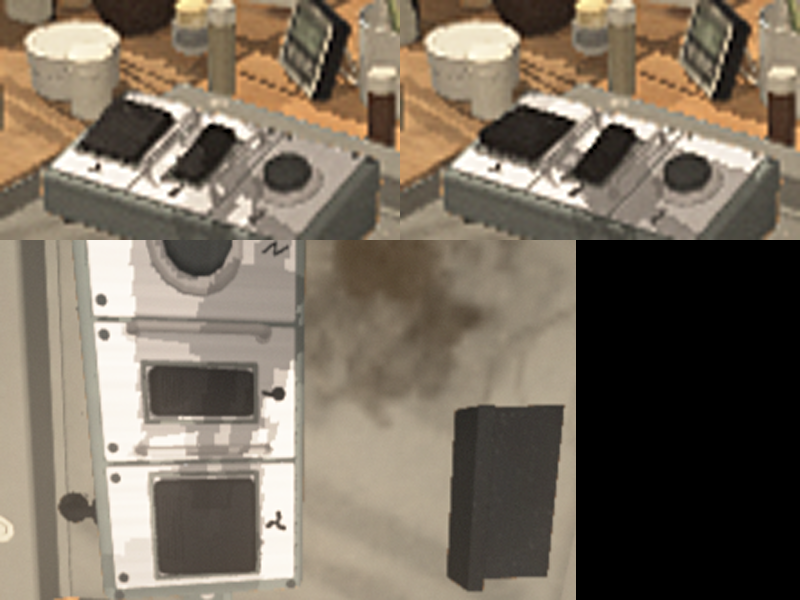

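Fan: in the scene crops (before left, after right) the far end at about (560,110) has dropped and the top now lies flat, so the fan is on. Gas is still off. Next I go above gas and down.

move_arm --pt "0.2 -18 0 0 0 0" --pt "0.2 -18 0 0 0 0" --pt "0.2 -18 -6 0 0 0" --pt "0.2 -18 -15 0 0 0" --pt "0.2 -18 -20 0 0 0"

```text
t: 7.98
eef_pos: [0.4345, -0.2965, 0.2534]
ee_rot: [-3.14, -0.001, -1.515]
force: [1.0, 0.5, 0.2]
width: 0.0648
```

move_arm --pt "0 0 -4 0 0 0" --pt "0 0 -4 0 0 0" --pt "0 0 -4 0 0 0" --pt "0 0 -1 0 0 0" --pt "0 0 0 0 0 0"

```text
t: 8.4
eef_pos: [0.4344, -0.2948, 0.2408]
ee_rot: [3.142, -0.0, -1.514]
force: [-0.7, -0.7, 0.6]
width: 0.0647
```

move_arm --pt "0 0 -1 0 0 0" --pt "0 0 -1 0 0 0" --pt "0 0 -1 0 0 0" --pt "0 0 -1 0 0 0" --pt "0 0 0 0 0 0"

```text
t: 8.82
eef_pos: [0.4343, -0.2949, 0.2366]
ee_rot: [3.141, 0.0, -1.515]
force: [-0.4, -0.0, -0.2]
width: 0.0648
```

move_arm --pt "0 0 -1 0 0 0" --pt "0 0 -1 0 0 0" --pt "0 0 -0.4 0 0 0" --pt "0 0 0 0 0 0" --pt "0 0 0 0 0 0"

```text
t: 9.23
eef_pos: [0.4343, -0.2951, 0.2344]
ee_rot: [3.142, 0.0, -1.515]
force: [-0.2, 1.3, 3.4]
width: 0.0647
```

move_arm --pt "0 0 -0.5 0 0 0" --pt "0 0 -0.5 0 0 0" --pt "0 0 0 0 0 0" --pt "0 0 0 0 0 0" --pt "0 0 0 0 0 0"

```text
t: 9.65
eef_pos: [0.4344, -0.2951, 0.2336]
ee_rot: [-3.141, -0.0, -1.515]
force: [-1.2, 2.7, 7.5]
width: 0.0643
```

move_arm --pt "0 0 2 0 0 0" --pt "0 0 5 0 0 0" --pt "0 20 15 0 0 0" --pt "0 35 20 0 0 0" --pt "0 35 20 0 0 0"

```text
t: 10.07
eef_pos: [0.4339, -0.2048, 0.2953]
ee_rot: [3.14, 0.0, -1.517]
force: [1.6, 0.4, 0.3]
width: 0.0644
```

```bash
python3 - <<'E'
from fit import *
st=arm.get_state(); print(np.round(st['eef_pos'],4),np.round(st['force'],1))
im,K,T,_=snap('wrist','w5.png'); a,Ka,Ta,_=snap('scene','sc5.png')
for t in ('gas_press','igniter_top'):
    r=arm.spot_point(t,'wrist')
    print(t,[(np.round(x['xy'],1),round(x['score'],2),np.round(onz(K,T,x['xy'],.055),4)) for x in r[:1]])
old=cv2.imread('pics/sc4.png')[:,:,::-1]
f=lambda im:cv2.resize(im[125:185,195:295],(400,240),interpolation=2)
cv2.imwrite('pics/v6.png',np.vstack([np.hstack([f(old),f(a)]),np.pad(cv2.resize(im[0:200,110:430],(576,360),interpolation=2),((0,0),(0,224),(0,0)))])[:,:,::-1])
E
```

```text
[ 0.4339 -0.2048  0.2953] [1.6 0.4 0.3]
gas_press [(array([203.5,  82.6]), 0.76, array([ 0.4742, -0.2934,  0.055 ]))]
igniter_top []
```

View pics/v6.png

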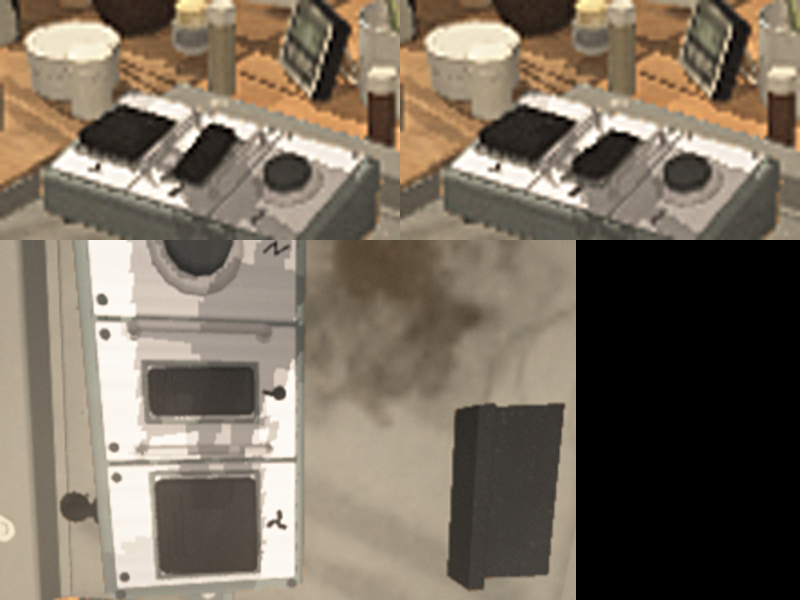

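Gas: its far half (620,140) in the right-hand scene crop has dropped compared with the left-hand one. Both rockers are on. Next is the igniter.

move_arm --pt "-2.6 -29 0 0 0 0" --pt "-2.6 -29 0 0 0 0" --pt "-2.6 -29 0 0 0 0" --pt "-2.6 -29 0 0 0 0" --pt "-2.6 -29 0 0 0 0"

```text
t: 10.68
eef_pos: [0.4204, -0.3525, 0.2941]
ee_rot: [3.14, 0.001, -1.516]
force: [0.9, 0.0, -0.0]
width: 0.0644
```

move_arm --pt "0 0 -20 0 0 0" --pt "0 0 -20 0 0 0" --pt "0 0 -8 0 0 0" --pt "0 0 -4 0 0 0" --pt "0 0 0 0 0 0"

```text
t: 11.1
eef_pos: [0.4208, -0.3505, 0.242]
ee_rot: [3.139, 0.001, -1.515]
force: [0.2, 1.1, 0.1]
width: 0.0647
```

move_arm --pt "0 0 -1 0 0 0" --pt "0 0 -1 0 0 0" --pt "0 0 -1 0 0 0" --pt "0 0 -1 0 0 0" --pt "0 0 0 0 0 0"

```text
t: 11.52
eef_pos: [0.4215, -0.35, 0.2396]
ee_rot: [-3.141, -0.0, -1.514]
force: [-0.4, -0.2, -0.1]
width: 0.0647
```

move_arm --pt "0 0 -1 0 0 0" --pt "0 0 -1 0 0 0" --pt "0 0 0 0 0 0" --pt "0 0 0 0 0 0" --pt "0 0 0 0 0 0"

```text
t: 11.93
eef_pos: [0.4217, -0.3502, 0.2375]
ee_rot: [-3.141, -0.0, -1.515]
force: [0.8, 0.6, 1.3]
width: 0.0646
```

move_arm --pt "0 0 -1 0 0 0" --pt "0 0 -1 0 0 0" --pt "0 0 0 0 0 0" --pt "0 0 0 0 0 0" --pt "0 0 0 0 0 0"

```text
t: 12.35
eef_pos: [0.4217, -0.3503, 0.2355]
ee_rot: [-3.141, -0.0, -1.515]
force: [2.8, 1.3, 3.3]
width: 0.0647
```

move_arm --pt "0 0 -1 0 0 0" --pt "0 0 0 0 0 0" --pt "0 0 0 0 0 0" --pt "0 0 0 0 0 0" --pt "0 0 0 0 0 0"

```text
t: 12.77
eef_pos: [0.4215, -0.3503, 0.2344]
ee_rot: [-3.141, -0.0, -1.515]
force: [1.9, 0.4, 4.7]
width: 0.0644
```

move_arm --pt "0 0 -1 0 0 0" --pt "0 0 0 0 0 0" --pt "0 0 0 0 0 0" --pt "0 0 0 0 0 0" --pt "0 0 0 0 0 0"

```text
t: 13.18
eef_pos: [0.4215, -0.3502, 0.2335]
ee_rot: [-3.141, -0.0, -1.515]
force: [2.7, 0.5, 5.4]
width: 0.0649
```

move_arm --pt "0 0 -0.8 0 0 0" --pt "0 0 0 0 0 0" --pt "0 0 0 0 0 0" --pt "0 0 0 0 0 0" --pt "0 0 0 0 0 0"

```text
t: 13.6
eef_pos: [0.4216, -0.3503, 0.2329]
ee_rot: [-3.141, -0.001, -1.514]
force: [1.7, 0.9, 7.9]
width: 0.0644
```

move_arm --pt "0 0 -0.6 0 0 0" --pt "0 0 0 0 0 0" --pt "0 0 0 0 0 0" --pt "0 0 0 0 0 0" --pt "0 0 0 0 0 0"

```text
t: 14.02
eef_pos: [0.4217, -0.3503, 0.2325]
ee_rot: [-3.14, -0.001, -1.514]
force: [2.1, 1.9, 8.8]
width: 0.0645
```

```bash
python3 - <<'E'
from fit import *
st=arm.get_state(); P=pose(st); print(np.round(st['eef_pos'],4),np.round(st['force'],1))
a,Ka,Ta,_=snap('scene','sc6.png'); b,_,_,_=snap('side','s6.png')
old=cv2.imread('pics/sc5.png')[:,:,::-1]
f=lambda im:cv2.resize(im[120:195,205:305],(400,300),interpolation=2)
g=lambda im:cv2.resize(im[180:255,210:310],(400,300),interpolation=2)
cv2.imwrite('pics/v7.png',np.vstack([np.hstack([f(old),f(a)]),np.hstack([g(b),g(b)*0])])[:,:,::-1])
E
```

```text
[ 0.4217 -0.3503  0.2325] [2.1 1.9 8.8]
```

View pics/v7.png

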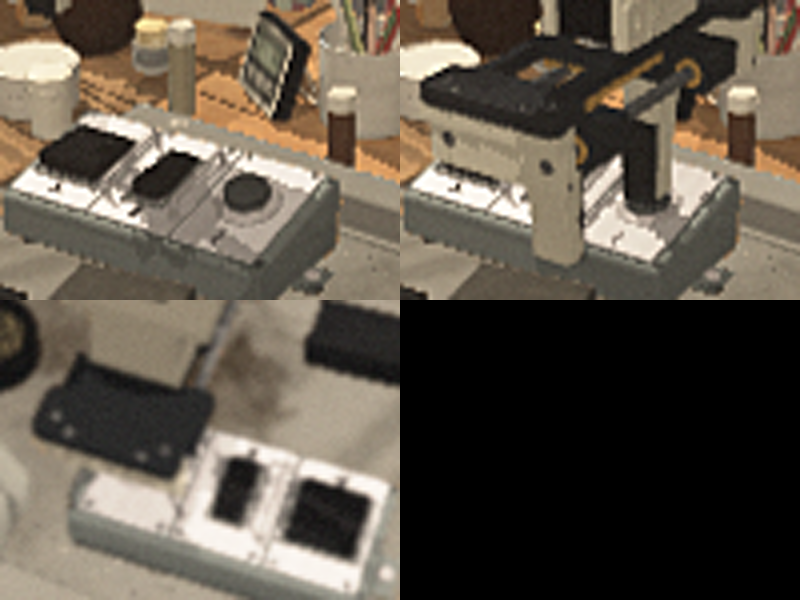

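The finger is squarely on the igniter button (650,205), which sits low in its collar, and the push is well above 4 N. One last small push, then I withdraw straight up.

move_arm --pt "0 0 -0.5 0 0 0" --pt "0 0 0 0 0 0" --pt "0 0 0 0 0 0" --pt "0 0 0 0 0 0" --pt "0 0 0 0 0 0"

```text
t: 14.53
eef_pos: [0.4217, -0.3503, 0.2322]
ee_rot: [-3.14, -0.001, -1.514]
force: [2.0, 2.4, 11.1]
width: 0.0652
```

move_arm --pt "0 0 2 0 0 0" --pt "0 0 5 0 0 0" --pt "0 0 15 0 0 0" --pt "0 0 25 0 0 0" --pt "0 0 25 0 0 0"

```text
t: 14.95
eef_pos: [0.4197, -0.3496, 0.3024]
ee_rot: [3.136, 0.003, -1.515]
force: [0.8, -0.8, 0.4]
width: 0.0648
```

move_arm --pt "0 30 10 0 0 0" --pt "0 40 10 0 0 0" --pt "0 40 5 0 0 0" --pt "0 30 0 0 0 0" --pt "0 0 0 0 0 0"

```text
t: 15.37
eef_pos: [0.4196, -0.2067, 0.3281]
ee_rot: [3.139, 0.001, -1.513]
force: [-0.6, 0.7, 0.4]
width: 0.0647
```

```bash
python3 - <<'E'
from fit import *
st=arm.get_state(); print(st['t'],np.round(st['eef_pos'],4),np.round(st['force'],1))
im,K,T,_=snap('wrist','w7.png'); a,Ka,Ta,_=snap('scene','sc7.png'); b,_,_,_=snap('side','s7.png')
f=lambda im:cv2.resize(im[120:195,205:305],(400,300),interpolation=2)
g=lambda im:cv2.resize(im[0:225,100:400],(400,300),interpolation=2)
h=lambda im:cv2.resize(im[100:250,180:380],(400,300),interpolation=2)
cv2.imwrite('pics/v8.png',np.vstack([np.hstack([f(a),g(im)]),np.hstack([h(b),h(cv2.imread('pics/side0.png')[:,:,::-1])])])[:,:,::-1])
E
```

```text
15.3667 [ 0.4196 -0.2067  0.3281] [-0.6  0.7  0.4]
```

View pics/v8.png

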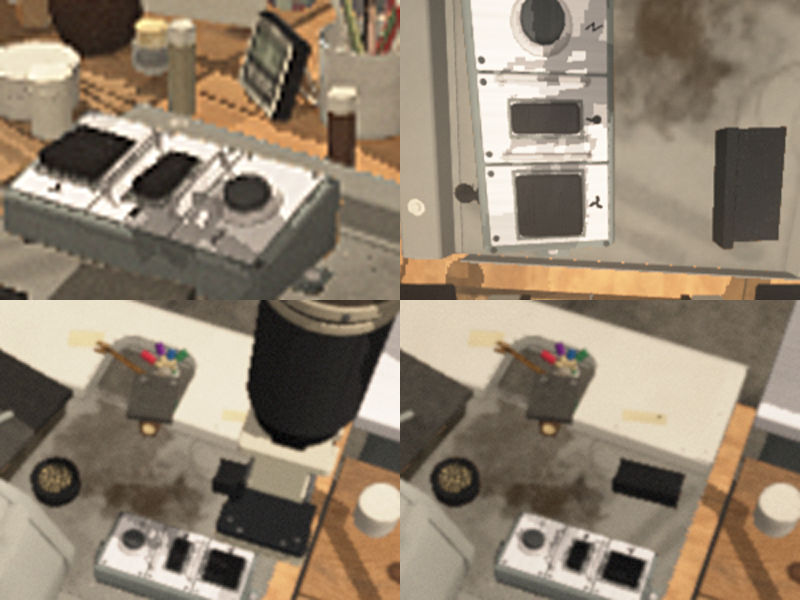

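Both rockers are still tipped over (fan 85,150 and gas 165,175 in the scene crop) and the igniter has sprung back out (245,193). The loose tools are where they were, and the arm is clear. I hand in.

```bash
python3 -c "
from station import arm
print(arm.job_done())"
```

```text
the job is handed in; nothing more can be done
None
```

I started the bench in the order asked: fan on, gas valve on, then the igniter pressed in and released. I used one fingertip with the gripper partly open and nothing in the grip, and handed in at about 15.5 s.

- **Fan:** the push peaked at about 11 N. The scene picture showed the rocker tipped right over before I went on to the gas.
- **Gas:** the push peaked at about 7.5 N. The rocker was also seen tipped over before I went on to the igniter.
- **Igniter:** I pressed about 5.5 to 6 mm down from first contact, to about 11 N. Pressing it right in takes 4 N, and force rose steeply at the end, so I take it as fully in. There is no direct reading of its travel.
- **Last pictures:** both rockers were still on and the button had sprung back out. The puck and the black block in front of the fan were where they started, and the arm was clear of everything.
- **Not checked:** I could not clearly tell the mould from the other dark blocks in the pictures. The arm was never low anywhere except over the console and just in front of it.
- **Disagreement:** the console's yaw differed between measurements (0.06 to 0.085 rad from the fits). I used 0.055 rad from the rocker edges in the close view, and every press landed where planned.

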